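Release a can from the ratchet clamp and weigh it

ROBOT

A 6-joint arm with a two-finger parallel gripper is mounted at the origin on a cart in front of the work surface, level with it; the furniture and walls round the work are solid. World frame = base frame: x ahead of the robot, y to its left, z up, the work surface at z = 0. Lengths are in m, angles in rad, forces in N, time in s.
With the tool pointing down it reaches from about 0.375 to 0.925 m from the base axis. Payload 5.7 kg.
Tool frame: the origin (TCP) lies on the centre line of the jaws, within the pads' length; the fingertips stand 11 mm ahead of it and the grasp point (between the pads) lies 8 mm behind it; z points along the fingers, y is the direction in which the jaws open and shut (so a half turn about z gives the same grasp; the last joint's range is limited). The gripper opens to 85 mm and grips with 20 to 120 N. Pads are 22 mm wide; open, the fingers measure 114 mm over their backs; the gripper's body (76 mm by 85 mm) begins 54 mm behind the grasp point. The pads swing forward as they close: fully open they stand 13 mm farther back than shut.
Start: joints at [-1.334, 0.359, 1.51, -0, 1.272, -0.115], TCP at [0.207, -0.563, 0.242] pointing down, gripper open.
Joint ranges: [-2.97, 2.97], [-1.01, 2.36], [0.21, 2.38], [-0.96, 4.11], [0.2, 2.71], [-2.98, 2.98]. Speed limits (rad/s): [2.39, 2.39, 3.14, 3.14, 3.14, 3.14].

INTERFACE

Orientations are given as a unit quaternion [x, y, z, w].
In Python, from bench import get_state, viewer, arm gives the robot as it stands. The module is installed in compiled form; this text tells all that it offers.
- The arm moves only by the tool drive_tool, never from a script. Its arguments are lists of equal length, an entry for each row: "jaw": the finger opening in mm, from 0 to 85.4; "offset": the shift along the tool's x, y, z in mm, a list of three; "rot": the turn, a rotation vector about the tool's x, y, z in degrees, a list of three. In form: {"jaw": [jaw, ...], "offset": [[tx, ty, tz], ...], "rot": [[rx, ry, rz], ...]}. A call has 1 to 5 rows; each row shifts and turns the commanded pose from where the row before left it, along the tool's axes as they then stand; what a row does not reach is not made up. A row lasts 1/10 s, in which the tool goes at most 50 mm and 8.59 degrees, less where a joint would pass 70% of its speed; a pose out of reach is approached as far as the arm can. A call with a gripper value outside its range is refused whole. The fingers move at their own pace and stop on an object; the grip force is fixed at half the most. Time passes only in rows, so rows that do not move let the fingers close. It gives the time, the measured TCP pose, the force and the opening at its end, in the units of the state.
- get_state(): the state, without advancing time (a new reading comes with each control period).
- viewer.capture(name): name is "side" or "top" or "wrist"; returns (picture, depth): 384x512x3 uint8, blue, green, red; 384x512 float32, m along the optical axis (not along the pixel's ray), 0 where there is no reading.
- viewer.camera_params(name): a dict with "vertical_fov" (degrees; the focal length in pixels is half the picture's height over the tangent of half this angle, whatever the lens; pixels are square), "cx", "cy" (the principal point, pixels), "position" and "attitude" of the camera in the world. Camera axes: x right, y down, z forward; pixel columns grow to the right and rows downward; lengths in m; the calibration is good to about 2 mm. The wrist camera is an equidistant fisheye: a pixel r from the principal point sees the ray r / f radians off the axis. A picture is of the moment at which its call begins: read the wrist's pose just before it. camera_params takes no time and is no camera call; for the wrist camera it gives the pose at the moment of the call.
- arm.sign_off(): hands the job in, once; it reports no verdict.
The state is a dict: "time_s": time; "joints": joint angles; "qd": joint speeds; "effort": joint torques, N m; "position": TCP position; "tool_rot": TCP orientation; "ft_force": force on the tool from outside, world axes, zero at the start; "ft_torque": the same for the moment, N m; "opening": finger opening in m.
Only numpy, scipy, OpenCV 4.12 (cv2) and the standard library are available. Lean on these libraries where they do the work, as an engineer would, in place of code of your own. Each camera call takes 0.05 s, during which the arm holds its last target.

TASK

The lidded nut can is locked in the sloping ratchet clamp: flip the red pawl lever over to its released side, draw the blue jaw right back up the slope, then lift the can out and set it down gently, upright, in the middle of the scale's round pan. Leave the pawl released and the jaw back, and do not disturb the stamp, the glue stick or the other can.

Things in the scene. Friction and masses are not known exactly. Their poses are not given: they have to be found in the camera images.
- clamp: Ratchet can clamp, grey, 200 x 110 mm (x, y), fixed; origin: centre of its underside, z up, x level toward the high end of its bed. The bed's top face rises along +x at 25 deg from level, through (-92, 0, 30) mm. Call u up the slope (cos25, 0, sin25), w square off the bed (-sin25, 0, cos25). Low to high end: black V ledge 28 mm high, can, blue jaw, pawl with red lever between cheeks 52 mm high
- lever_grip (a point): Centre of the pawl lever's red paddle: 34 mm wide (clamp's y), 10 thick, 30 along the lever. It turns about a pin along y, 42 mm from here toward the bed and 42 mm above the bed face. Engaged it stands along w; to release, push it over up the slope (+u), away from the can, by 0.96 rad to its stop. It tips over centre half way and stays by its own weight; under 2 N moves it
- pawl (a joint): Pawl angle, rad: 0 engaged (the jaw can then move back no more than about 3 mm), 0.96 fully released
- jaw_grip (a point): Point in the black grip post on the blue jaw, 80 mm above the bed face, 16 mm below the post's top. Post: 16 mm along u, 24 mm along the clamp's y, free from 53 to 96 mm above the bed. A steel lip 36 mm wide, 53 mm above the bed at its top, reaches 8 to 10 mm over the can's rim while the jaw is closed. The jaw slides along u with about 4 N friction and stays where left
- jaw (a joint): Jaw travel up the slope, m: 0 against the can (it starts at 0 to 1.5 mm), 0.045 fully back at its stop
- seat (a point): Where the centre of the can is when it rests in the clamp: on the bed's middle line, 58 mm up the slope from the bed's low end and 22.5 mm above the bed face; turned like the bed: x along u, z along w
- can_mid (a point): Centre (half-way up) of the nut can in the clamp: clear can with brown nuts and white lid, 70 mm diameter, 45 mm high, about 0.15 kg; its z runs along its axis, bottom to lid. It stands on the bed, so at the start it is tilted 25 degrees with the bed
- pan (a point): Centre of the top face of the scale's round steel pan (110 mm diameter, 44 mm above the table; x,y axes as the scale's). The scale is a white box 130 x 120 mm, fixed to the table. Left of the scale (+y) and behind it stand fixed stacks of nut cans 230 to 370 mm high: come over the work from the robot's side
- stamp_mid (a point): Centre of a wooden hand stamp (27 x 48 x 62 mm high) standing near the work; not to be disturbed
- glue_mid (a point): Centre of an upright glue stick with red cap (25 mm diameter, 92 mm high); not to be disturbed.
- other_can_mid (a point): Centre of another nut can, like the first (70 mm diameter, 45 mm high), standing on the table; not to be disturbed
There are look-alikes about, which are no part of the job. Leave any pink look-alike of the part that bears can_mid alone.

How it is judged:
By the outcome, as a careful person would: the job done as asked, in the order asked, and still so for the second after the job is handed in, with the robot touching nothing.
It also fails if it takes over 61 s, if anything falls off the work surface, if the arm or the gripper's body presses on something with over 40 N, if the wrist force passes 120 N, or if a joint passes its speed limit or range.

## Working session

There is one attempt and no reset: what is moved stays moved. The work goes in short steps, Python scripts to look and compute and a tool call to move; the robot and the scene stay as the last step left them, time stands still between calls to the robot, and variables do not carry over. Pictures are saved under pics/ and viewed, and the job is handed in when it is done.

Besides the shell and the picture viewer there is one more tool, called after "Call:" in YAML: its name, and indented under it one key for each argument. drive_tool: Moves the arm, as the interface text tells. Its arguments: {"type":"object","properties":{"jaw":{"type":"array","items":{"type":"number"}},"offset":{"type":"array","items":{"type":"array","items":{"type":"number"}}},"rot":{"type":"array","items":{"type":"array","items":{"type":"number"}}}},"required":["jaw","offset","rot"]}

```bash
mkdir -p pics; ls
python3 - <<'E'
from bench import get_state, viewer, arm
import cv2,numpy as np
s=get_state();print({k:np.round(v,3).tolist() for k,v in s.items()})
for n in ["side","top"]:
    p=viewer.camera_params(n);print(n,p)
    im,d=viewer.capture(n);cv2.imwrite(f"pics/{n}0.png",im);np.save(f"pics/{n}0.npy",d)
    print(d.min(),d.max())
E
```

```text
pics
{'time_s': 0.0, 'joints': [-1.334, 0.359, 1.511, 0.0, 1.272, -0.115], 'qd': [-0.0, -0.0, 0.001, -0.001, 0.002, 0.002], 'effort': [0.001, -52.761, -27.862, -0.0, 0.013, 0.0], 'position': [0.207, -0.563, 0.241], 'tool_rot': [0.985, 0.175, -0.0, -0.001], 'ft_force': [0.026, 0.246, -1.142], 'ft_torque': [0.006, -0.0, -0.01], 'opening': 0.086}
side {'vertical_fov': 46.36785498266881, 'cx': 247.86094759220705, 'cy': 191.01979759262892, 'position': array([ 0.52929439, -1.23328413,  0.72282003]), 'attitude': array([ 0.8635711 ,  0.02096901, -0.00828315, -0.50372279])}
0.0 3.961825
top {'vertical_fov': 46.695140191879176, 'cx': 257.55637954097153, 'cy': 187.04587408518378, 'position': array([ 0.35704552, -0.1595181 ,  1.42075216]), 'attitude': array([-0.70225382,  0.71086422, -0.02266794,  0.03158795])}
0.0 2.2570977
```

View pics/side0.png

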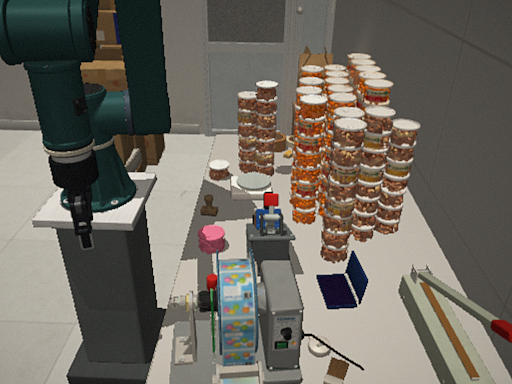

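View pics/top0.png

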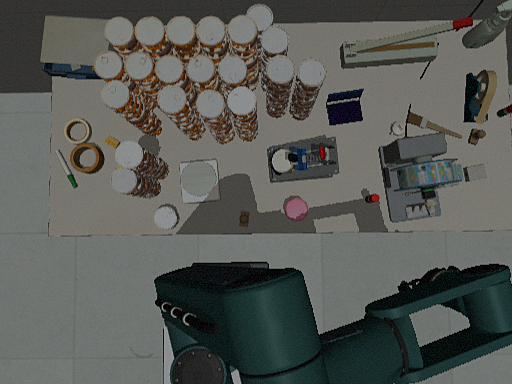

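The side and top views show the clamp (top ≈ (303,158)), with its high end to the right (−y), the scale pan (200,180), the other can (166,216), the stamp (244,218), the pink look-alike (296,208) and the glue stick (372,198). Next I'll measure these from depth.

```bash
cat > h.py <<'E'
import numpy as np,cv2
from scipy.spatial.transform import Rotation as R
from bench import get_state, viewer, arm
def cloud(name,d,p):
    h,w=d.shape;f=h/2/np.tan(np.radians(p['vertical_fov']/2))
    v,u=np.mgrid[:h,:w];x=(u-p['cx'])/f;y=(v-p['cy'])/f
    if name=='wrist':
        r=np.hypot(x,y);k=np.where(r>1e-9,np.tan(np.minimum(r,1.5))/np.maximum(r,1e-9),1);x,y=x*k,y*k
    P=np.stack([x*d,y*d,d],-1)@R.from_quat(p['attitude']).as_matrix().T+p['position']
    P[d<=0]=np.nan
    return P
E
python3 - <<'E'
from h import *
for n in ['top','side']:
    p=viewer.camera_params(n);d=np.load(f'pics/{n}0.npy');P=cloud(n,d,p);np.save(f'pics/P{n}.npy',P)
P=np.load('pics/Ptop.npy')
for nm,(u,v) in dict(clampc=(303,158),pan=(200,180),oc=(166,216),stamp=(244,218),pink=(296,208),glue=(372,198),lidt=(280,160),tab=(350,190)).items(): print(nm,P[v,u].round(4))
im=cv2.imread('pics/top0.png')
cv2.imwrite('pics/topc.png',cv2.resize(im[130:235,150:350],None,fx=4,fy=4,interpolation=cv2.INTER_CUBIC))
im=cv2.imread('pics/side0.png')
cv2.imwrite('pics/sidec.png',cv2.resize(im[150:270,190:340],None,fx=5,fy=5,interpolation=cv2.INTER_CUBIC))
E
```

```text
clampc [ 0.5459 -0.2815  0.0871]
pan [0.487  0.0358 0.0471]
oc [0.3767 0.1415 0.0456]
stamp [ 0.3675 -0.1006  0.0625]
pink [ 0.3967 -0.2611  0.0396]
glue [ 0.4221 -0.4834  0.0948]
lidt [ 0.5395 -0.2117  0.0961]
tab [ 4.532e-01 -4.373e-01  3.000e-04]
```

View pics/topc.png

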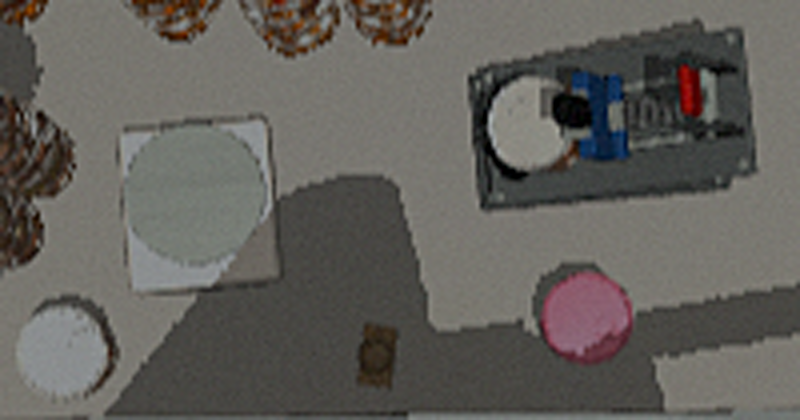

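View pics/sidec.png

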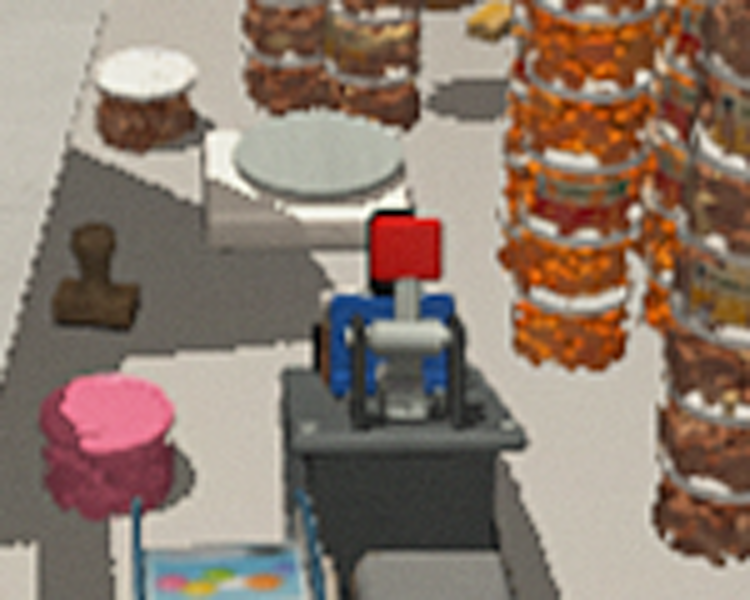

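Run:
```python
from h import *
from scipy.optimize import least_squares
P=np.load('pics/Ptop.npy');im=cv2.imread('pics/top0.png').astype(int)
hsv=cv2.cvtColor(im.astype(np.uint8),cv2.COLOR_BGR2HSV)
X=P.reshape(-1,3);H=hsv.reshape(-1,3).astype(int)
reg=(X[:,0]>.42)&(X[:,0]<.66)&(X[:,1]<-.15)&(X[:,1]>-.42)&(X[:,2]>.015)&(X[:,2]<.3)
print(reg.sum())
red=reg&(H[:,1]>150)&((H[:,0]<10)|(H[:,0]>170));print('red',red.sum(),X[red].mean(0),X[red].min(0),X[red].max(0))
lid=reg&(H[:,1]<40)&(H[:,2]>120)&(X[:,1]>-.25);print('lid',lid.sum(),X[lid].mean(0),X[lid].min(0),X[lid].max(0))
A=np.c_[X[lid][:,:2],np.ones(lid.sum())]
c=np.linalg.lstsq(A,X[lid][:,2],rcond=None)[0];print('lid plane',c)
# rim of base points: top down fit with minAreaRect projected (all points)
# bed plane by ransac w/ slope fixed 25deg: params yaw, origin
B=X[reg];t=np.tan(np.radians(25))
best=None
for yaw in np.radians(np.arange(-110,-60,.5)):
    e=np.array([np.cos(yaw),np.sin(yaw)]);q=B[:,2]-t*(B[:,:2]@e)
    hist,ed=np.histogram(q,bins=np.arange(-2,2,.002));k=hist.argmax()
    if best is None or hist[k]>best[0]: best=(hist[k],np.degrees(yaw),ed[k]+.001)
    
print(best)
r=cv2.minAreaRect((B[:,:2]*1000).astype(np.float32));print('rect all',r)
# side
P=np.load('pics/Pside.npy');X=P.reshape(-1,3);im=cv2.imread('pics/side0.png');H=cv2.cvtColor(im,cv2.COLOR_BGR2HSV).reshape(-1,3).astype(int)
reg=(X[:,0]>.42)&(X[:,0]<.66)&(X[:,1]<-.15)&(X[:,1]>-.42)&(X[:,2]>.015)&(X[:,2]<.3)
red=reg&(H[:,1]>150)&((H[:,0]<10)|(H[:,0]>170));print('red side',red.sum(),X[red].mean(0),X[red].min(0),X[red].max(0))
```

```text
2403
red 64 [ 0.54580904 -0.32203372  0.19425372] [ 0.52922506 -0.33423881  0.13489886] [ 0.57081473 -0.25050862  0.20853598]
lid 293 [ 0.5366774  -0.21252733  0.09191764] [ 0.50666114 -0.24082679  0.0154221 ] [ 0.58287193 -0.18023546  0.15674385]
lid plane [-0.03474085 -0.52457327 -0.00092389]
(np.int64(338), np.float64(-86.0), np.float64(-0.07299999999999829))
rect all ((509.12554931640625, -282.91961669921875), (175.28744506835938, 198.94268798828125), 4.199345588684082)
red side 182 [ 0.54362518 -0.32257664  0.18468419] [ 0.4253481  -0.34171522  0.01761974] [ 0.65396987 -0.15013844  0.24199508]
```

Run:
```python
from h import *
P=np.load('pics/Ptop.npy');X=P.reshape(-1,3);X=X[np.isfinite(X[:,0])]
for a,b,c,d in [(.3,.7,-.75,-.42),(.3,.7,-.42,-.15),(.3,.45,-.3,.2),(.4,.6,.0,.3),(.6,.8,-.45,.3)]:
    m=(X[:,0]>a)&(X[:,0]<b)&(X[:,1]>c)&(X[:,1]<d);print((a,b,c,d),np.percentile(X[m][:,2],[50,90,99,99.8]))
# stack footprint near pan
m=(X[:,2]>.1)&(X[:,0]>.38)&(X[:,0]<.75)&(X[:,1]>-.15)&(X[:,1]<.3)
h,_,_=np.histogram2d(X[m][:,0],X[m][:,1],bins=[np.arange(.38,.76,.02),np.arange(-.15,.31,.02)]);print(h.astype(int))
s=get_state();p=viewer.camera_params('wrist');Rt=R.from_quat(s['tool_rot'])
print(p, Rt.inv().apply(p['position']-s['position']), (Rt.inv()*R.from_quat(p['attitude'])).as_matrix().round(2))
```

```text
(0.3, 0.7, -0.75, -0.42) [0.0050499  0.18592344 0.22739801 0.24173092]
(0.3, 0.7, -0.42, -0.15) [0.00323433 0.16158003 0.36389996 0.36623005]
(0.3, 0.45, -0.3, 0.2) [0.0016169  0.04531485 0.24635193 0.27445067]
(0.4, 0.6, 0.0, 0.3) [0.04178078 0.31442063 0.32158617 0.32287856]
(0.6, 0.8, -0.45, 0.3) [0.31867726 0.36776475 0.41173853 0.4135964 ]
[[  0   0   0   0   0   0   0   0   0   0   0   0   0   0   0   0   0   0
    0   0   0   0]
 [  0   0   0   0   0   0   0   0   0   0   0   0   0   0   0   0   0   0
    0   0   0   0]
 [  0   0   0   0   0   0   0   0   0   0   0   0   0   0   0   0  40  69
   17   0   0   0]
 [  0   0   0   0   0   0   0   0   0   0   0   0   0   0   0   3 176  56
   53  16   0   0]
 [  0   0   0   0   0   0   0   0   0   0   0   0   0   0   0  42 126  62
   62  28   0   0]
 [  0   0   0   0   0   0   0   0   0   0   0   0   0   0   0  97 153  62
   52   8   0   0]
 [  0   0   0   0   0   0   0   0   0   0   0   0   0   0 123 139  62  55
    2   0   0   0]
 [  0   0   0   0   0   0   0   0   0   0   0   0   0   0 151  64  64  63
    3   0   0   0]
 [  0   0
[... 543 characters left out ...]
   0]
 [ 22  65  60  25  19  49  47   5  31  68  65  64   6   0   0 177  81  66
   60  11   0   0]
 [  0   9  72  82  20   0  61  45   0  13  49  29   0   0   0  47  79  65
   53   0   0   0]
 [  0  80  70  72  91 121  94 100  61 261  95  77  20 145 219 134   9 124
   55  23   0   0]
 [  0  49  67  63  54 111  68  69  44 161  63  68  71 139  65  61 183 158
   69  62   1   0]]
{'vertical_fov': 65.70646984690485, 'cx': 259.6106384913296, 'cy': 189.99828255544142, 'position': array([ 0.27122279, -0.53974028,  0.37400884]), 'attitude': array([ 0.81245778, -0.56661645, -0.07920778,  0.11217969])} [ 0.06858225  0.0005115  -0.13246217] [[ 0.   -0.96 -0.27]
 [ 1.    0.    0.  ]
 [-0.   -0.27  0.96]]
```

```bash
cat >> h.py <<'E'
def plan(wps,step=48,deg=8.2,start=None):
    """wps: list of (pos,quat). prints rows from current measured pose"""
    s=get_state();p=np.array(s['position']);r=R.from_quat(s['tool_rot'])
    if start: p,r=np.array(start[0]),R.from_quat(start[1])
    O=[];T=[]
    for P1,q in wps:
        P1=np.array(P1);r1=R.from_quat(q);rv=(r.inv()*r1).as_rotvec()
        n=int(max(1,np.ceil(np.linalg.norm(P1-p)*1000/step),np.ceil(np.degrees(np.linalg.norm(rv))/deg)))
        rc=r;pc=p
        for i in range(n):
            o=rc.inv().apply((P1-p)/n)*1000
            O.append(np.round(o,1).tolist());T.append(np.round(np.degrees(rv/n),2).tolist())
            rc=rc*R.from_rotvec(rv/n)
        p,r=P1,r1
    for i in range(0,len(O),5): print('offset',O[i:i+5],'rot',T[i:i+5])
def frame(yawx,tilt=0):
    """tool quat, tool x horiz dir at yaw; tilt (deg) leaning about tool y so that z leans to -x by tilt"""
    c,s_=np.cos(yawx),np.sin(yawx)
    M=np.array([[c,s_,0],[s_,-c,0],[0,0,-1.]]).T.T
    M=np.column_stack([[c,s_,0],[s_,-c,0],[0,0,-1]])
    return (R.from_matrix(M)*R.from_rotvec([0,-np.radians(tilt),0])).as_quat()
def st():
    s=get_state();print('t',round(float(s['time_s']),2),'pos',np.round(s['position'],4),'q',np.round(s['tool_rot'],4),'j',np.round(s['joints'],2),'F',np.round(s['ft_force'],1),'op',round(float(s['opening']),4))
E
python3 - <<'E'
from h import *
print(R.from_quat(frame(1.6,25)).as_matrix().round(2))
s=get_state();p=np.array(s['position'])
plan([(p+[0,0,.1],s['tool_rot']),([.53,-.22,.34],frame(np.radians(94)))])
E
```

```text
[[-0.03  1.    0.01]
 [ 0.91  0.03 -0.42]
 [-0.42  0.   -0.91]]
offset [[0.0, -0.1, -33.3], [0.0, -0.1, -33.3], [0.0, -0.1, -33.3], [42.2, -21.0, 0.2], [44.5, -15.4, 0.2]] rot [[0.0, 0.0, 0.0], [0.0, 0.0, 0.0], [0.0, 0.0, 0.0], [-0.01, -0.01, -7.38], [-0.01, -0.01, -7.38]]
offset [[46.1, -9.6, 0.2], [47.0, -3.6, 0.2], [47.1, 2.5, 0.2], [46.3, 8.5, 0.2], [44.9, 14.4, 0.2]] rot [[-0.01, -0.01, -7.38], [-0.01, -0.01, -7.38], [-0.01, -0.01, -7.38], [-0.01, -0.01, -7.38], [-0.01, -0.01, -7.38]]
offset [[42.6, 20.1, 0.2], [39.7, 25.4, 0.2], [36.1, 30.3, 0.2]] rot [[-0.01, -0.01, -7.38], [-0.01, -0.01, -7.38], [-0.01, -0.01, -7.38]]
```

Call:
drive_tool:
  jaw: [85,85,85,85,85]
  offset:
    - [0,0,-33]
    - [0,0,-33]
    - [0,0,-33]
    - [42,-21,0]
    - [44.5,-15.5,0]
  rot:
    - [0,0,0]
    - [0,0,0]
    - [0,0,0]
    - [0,0,-7.4]
    - [0,0,-7.4]

```text
time_s: 0.6
position: [0.2714, -0.4952, 0.3421]
tool_rot: [0.953, 0.301, 0.0, 0.001]
ft_force: [0.8, 0.2, -0.3]
opening: 0.085
```

Call:
drive_tool:
  jaw: [85,85,85,85,85]
  offset:
    - [46,-9.5,0]
    - [47,-3.5,0]
    - [47,2.5,0]
    - [46,8.5,0]
    - [45,14.5,0]
  rot:
    - [0,0,-7.4]
    - [0,0,-7.4]
    - [0,0,-7.4]
    - [0,0,-7.4]
    - [0,0,-7.4]

```text
time_s: 1.1
position: [0.4334, -0.3219, 0.341]
tool_rot: [0.808, 0.59, -0.0, -0.0]
ft_force: [0.2, -0.3, -0.0]
opening: 0.0849
```

Call:
drive_tool:
  jaw: [85,85,85,85]
  offset:
    - [42.5,20,0]
    - [39.5,25.5,0]
    - [36,30.5,0]
    - [0,0,0]
  rot:
    - [0,0,-7.4]
    - [0,0,-7.4]
    - [0,0,-7.4]
    - [0,0,0]

```text
time_s: 1.5
position: [0.5327, -0.2166, 0.3407]
tool_rot: [0.678, 0.735, 0.001, -0.0]
ft_force: [-0.7, -0.4, 1.0]
opening: 0.085
```

```bash
cat > look.py <<'E'
from h import *
import sys
k=sys.argv[1];st()
p=viewer.camera_params('wrist');im,d=viewer.capture('wrist')
P=cloud('wrist',d,p);np.save(f'pics/Pw{k}.npy',P);cv2.imwrite(f'pics/w{k}s.png',im)
cv2.imwrite(f'pics/w{k}.png',cv2.resize(im,(800,600),interpolation=cv2.INTER_CUBIC))
E
python3 look.py 1
```

```text
t 1.5 pos [ 0.5327 -0.2166  0.3407] q [ 6.778e-01  7.352e-01  1.300e-03 -5.000e-04] j [-0.51  0.25  1.42  0.    1.47 -0.59] F [-0.7 -0.4  1. ] op 0.085
```

View pics/w1.png

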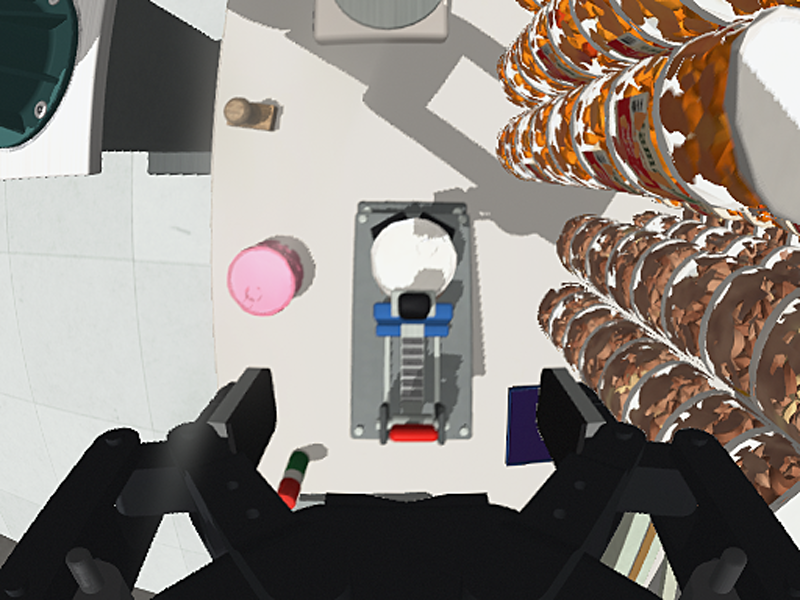

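The wrist view shows the clamp square on: lid at (413,258), black V ledge just above it, post (413,303), blue jaw (412,320), and red paddle (413,433). Now I'll fit the clamp pose from its depth.

```bash
cat > fit.py <<'E'
from h import *
import sys
k=sys.argv[1]
P=np.load(f'pics/Pw{k}.npy');im=cv2.imread(f'pics/w{k}s.png');H=cv2.cvtColor(im,cv2.COLOR_BGR2HSV).astype(int)
h,w=H.shape[:2];v,u=np.mgrid[:h,:w]
def box(u0,u1,v0,v1): # in 800x600 coords
    s=512/800;return (u>u0*s)&(u<u1*s)&(v>v0*s)&(v<v1*s)
def plane(X):
    for _ in range(6):
        c=X.mean(0);n=np.linalg.svd(X-c)[2][2];n*=np.sign(n[2]);d=(X-c)@n
        X=X[abs(d)<max(2.5*np.median(abs(d)),.0008)]
    return c,n,len(X),d.std()
m=box(365,460,215,290)&(H[...,1]<40)&(H[...,2]>150)&np.isfinite(P[...,0])
L=P[m];c,n,N,sd=plane(L);print('lid n',n,N,sd,'tilt',np.degrees(np.arccos(n[2])),'yaw u',np.degrees(np.arctan2(-n[1],-n[0])),'z',np.percentile(L[:,2],[1,50,99]))
# circle fit from contour in plane
g=box(355,470,205,435)&(P[...,2]>.015)&np.isfinite(P[...,0])&(H[...,2]>60)&(H[...,1]<60)
B=P[g];
best=None;rng=np.random.default_rng(0)
for _ in range(500):
    a=B[rng.choice(len(B),3,False)];nn=np.cross(a[1]-a[0],a[2]-a[0]);
    if np.linalg.norm(nn)<1e-5: continue
    nn/=np.linalg.norm(nn);nn*=np.sign(nn[2])
    if abs(np.degrees(np.arccos(nn[2]))-25)>4: continue
    q=abs((B-a[0])@nn)<.0015
    if best is None or q.sum()>best.sum(): best=q
cb,nb,N,sd=plane(B[best]);print('bed c',cb,'n',nb,N,sd,'tilt',np.degrees(np.arccos(nb[2])),'yaw u',np.degrees(np.arctan2(-nb[1],-nb[0])),'lid-bed',(c-cb)@nb)
red=box(370,460,415,450)&(H[...,1]>150)&((H[...,0]<10)|(H[...,0]>170))
print('red',red.sum(),np.nanmedian(P[red],0),np.nanpercentile(P[red],2,axis=0),np.nanpercentile(P[red],98,axis=0))
blk=box(385,440,288,325)&(H[...,2]<70);print('post top',np.nanmedian(P[blk],0),np.nanpercentile(P[blk],[5,95],axis=0))
for a in [(357,203),(467,203),(352,438),(472,438)]:
    pass
# footprint
f=box(340,485,190,450)&(P[...,2]>.012)&(P[...,2]<.14)&np.isfinite(P[...,0])
X=P[f]; nb_,lab=cv2.connectedComponents(f.astype(np.uint8)); l=np.argmax(np.bincount(lab[lab>0])); X=P[lab==l]
print(cv2.minAreaRect((X[:,:2]*1000).astype(np.float32)))
E
python3 fit.py 1
```

```text
lid n [-0.02967111  0.4226373   0.90581308] 1653 0.0006124646780768998 tilt 25.066985205766628 yaw u -85.9841581353265 z [0.05075712 0.09494759 0.10849726]
bed c [ 0.54471169 -0.29362471  0.08108516] n [-0.03033156  0.4216598   0.90624666] 3843 0.0005409439593649001 tilt 25.00828570003483 yaw u -85.88558817987652 lid-bed 0.04424334782102625
red 285 [ 0.54593021 -0.31989575  0.20198111] [ 0.53117476 -0.32521649  0.19211236] [ 0.56121986 -0.3166541   0.20440896]
post top [ 0.54067201 -0.24131982  0.15988897] [[ 0.53080296 -0.26065759  0.12714131]
 [ 0.55027541 -0.2336841   0.16253945]]
((544.275390625, -281.44305419921875), (111.0769271850586, 196.26022338867188), 4.571081161499023)
```

```bash
cat > fit2.py <<'E'
from h import *
from scipy.optimize import least_squares
P=np.load('pics/Pw1.npy');X=P.reshape(-1,3);X=X[np.isfinite(X[:,0])]
t=np.radians(25);ps=np.radians(-85.9)
uh=np.array([np.cos(ps),np.sin(ps),0]);yc=np.array([-np.sin(ps),np.cos(ps),0]);z=np.array([0,0,1.])
U=uh*np.cos(t)+z*np.sin(t);W=-uh*np.sin(t)+z*np.cos(t)
c0=np.array([.54471,-.29362,.08108])
D=(X-c0);a,b,w=D@U,D@yc,D@W
m=(abs(w-.0445)<.003)&(abs(b)<.05)&(a<-.02)&(a>-.16)
print('lid pts',m.sum(),a[m].min(),a[m].max(),b[m].min(),b[m].max(),np.median(w[m]))
# occupancy of lid in (a,b): max b extents per a
pts=np.c_[a[m],b[m]]
hull=cv2.convexHull((pts*1e5).astype(np.float32))[:,0]/1e5
f=least_squares(lambda q:np.hypot(hull[:,0]-q[0],hull[:,1]-q[1])-.0348,[pts[:,0].mean(),0],loss='soft_l1',f_scale=.001)
print('circ',f.x,np.abs(f.fun).mean())
lc=c0+f.x[0]*U+f.x[1]*yc+np.median(w[m])*W;print('lid centre',lc,'can mid',lc-.0225*W,'bed low end point',lc-.045*W-.058*U)
lowend=lc-.045*W-.058*U
org=lowend+.092*uh-.03*z;print('origin',org)
for nm,sel in dict(all_above=(w>.048)&(abs(b)<.03)&(a>-.1)&(a<.12)).items():
    for lo in np.arange(-.1,.12,.01):
        k=sel&(a>lo)&(a<lo+.01)
        if k.sum()>5: print(round(lo,2),k.sum(),'b',np.percentile(b[k],[5,95]).round(4),'w',np.percentile(w[k],[5,50,95]).round(4))
# V ledge region: side points with w .01-.035
k=(w>.012)&(w<.035)&(abs(b)<.056)&(a<-.05)&(a>-.16)
h,_,_=np.histogram2d(a[k],b[k],bins=[np.arange(-.16,-.04,.01),np.arange(-.06,.061,.01)]);print(h.astype(int))
k=(w>.024)&(w<.031)&(abs(b)<.056)&(a<-.05)&(a>-.16)
h,_,_=np.histogram2d(a[k],b[k],bins=[np.arange(-.16,-.04,.01),np.arange(-.06,.061,.01)]);print(h.astype(int))
E
python3 fit2.py
```

```text
lid pts 2123 -0.0958485466294848 -0.030501861628866516 -0.03449382189005038 0.035561593941283366 0.04431348818144802
circ [-0.06050828  0.00049337] 0.0007184931005082884
lid centre [ 0.53994226 -0.22020618  0.09566976] can mid [ 0.54062213 -0.22969076  0.07527783] bed low end point [ 0.53754367 -0.18674401  0.03037405]
origin [ 5.44121430e-01 -2.78508564e-01  3.74045841e-04]
-0.04 57 b [-0.0147  0.0158] w [0.0501 0.0524 0.054 ]
-0.03 188 b [-0.0255  0.0256] w [0.0506 0.0531 0.0961]
-0.02 451 b [-0.0266  0.0267] w [0.0498 0.0532 0.0966]
-0.01 72 b [-0.0073  0.0078] w [0.0589 0.0787 0.0926]
0.05 6591 b [-0.0276  0.0265] w [0.3305 0.3443 0.3565]
0.06 8697 b [-0.0252  0.0242] w [0.3373 0.351  0.3608]
0.07 467 b [-0.0214  0.0233] w [0.0496 0.0964 0.0995]
0.08 68 b [-0.0242  0.0262] w [0.0497 0.0514 0.053 ]
[[ 0  0  0  0  0  0  0  0  0  0  0  0]
 [ 0  0  0  0  0  0  0  0  0  0  0  0]
 [ 0  0  0  0  0  0  0  0  0  0  0  0]
 [ 0  0  0  0  0  0  0  0  0  0  0  0]
 [ 0  0  0  0  0  0  0  0  0  0  0  0]
 [ 0  0  0  2 32 13 11 29  6  0  0  0]
 [ 0  0 17 35  8  0  0  3 32 20  0  0]
 [ 0  0 20  2  0  0  0  0  1 15  0  0]
 [ 0  0  0  0  0  0  0  0  0  0  0  0]
 [ 0  0  0  0  0  0  0  0  0  0  0  0]
 [ 0  0  0  0  0  0  0  0  0  0  0  0]]
[[ 0  0  0  0  0  0  0  0  0  0  0  0]
 [ 0  0  0  0  0  0  0  0  0  0  0  0]
 [ 0  0  0  0  0  0  0  0  0  0  0  0]
 [ 0  0  0  0  0  0  0  0  0  0  0  0]
 [ 0  0  0  0  0  0  0  0  0  0  0  0]
 [ 0  0  0  2 32 13 11 29  6  0  0  0]
 [ 0  0 17 35  8  0  0  3 32 19  0  0]
 [ 0  0 17  2  0  0  0  0  1 13  0  0]
 [ 0  0  0  0  0  0  0  0  0  0  0  0]
 [ 0  0  0  0  0  0  0  0  0  0  0  0]
 [ 0  0  0  0  0  0  0  0  0  0  0  0]]
```

```bash
cat >> h.py <<'E'
_t=np.radians(25);_ps=np.radians(-85.9)
uh=np.array([np.cos(_ps),np.sin(_ps),0]);yc=np.array([-np.sin(_ps),np.cos(_ps),0])
U=uh*np.cos(_t)+np.array([0,0,np.sin(_t)]);W=-uh*np.sin(_t)+np.array([0,0,np.cos(_t)])
c0=np.array([.54471,-.29362,.08108])+.0005*yc
QT=frame(np.radians(94.1),25);QV=frame(np.radians(94.1),0)
def C(a,b,w): return c0+a*U+b*yc+w*W
def abw(P): D=np.asarray(P)-c0; return np.stack([D@U,D@yc,D@W],-1)
E
python3 - <<'E'
from h import *
X=np.load('pics/Pw1.npy').reshape(-1,3);A=abw(X)
k=(A[:,2]>.093)&(A[:,2]<.1)&(abs(A[:,1])<.03)
for lo,hi in [(-.05,.02),(.05,.1)]:
    q=A[k&(A[:,0]>lo)&(A[:,0]<hi)];print(len(q),np.percentile(q,[2,50,98],axis=0).round(4).tolist())
print(R.from_quat(QT).as_matrix().round(3),U,W)
plan([(C(.03,0,.15),QT),(C(.03,0,.092),QT)])
E
```

```text
241 [[-0.024, -0.0107, 0.0933], [-0.017, -0.0008, 0.0953], [-0.0107, 0.0102, 0.0973]]
264 [[0.0711, -0.0159, 0.0948], [0.075, -0.0001, 0.0982], [0.0797, 0.0157, 0.0998]]
[[-0.065  0.997  0.03 ]
 [ 0.904  0.071 -0.422]
 [-0.423  0.    -0.906]] [ 0.06479869 -0.90398835  0.42261826] [-0.03021613  0.42153669  0.90630779]
offset [[-9.9, 2.2, 27.7], [-6.8, 2.2, 28.6], [-3.7, 2.2, 29.2], [-0.4, 2.2, 29.4], [-0.0, 0.0, 29.0]] rot [[0.01, -6.26, 0.08], [0.01, -6.26, 0.08], [0.01, -6.26, 0.08], [0.01, -6.26, 0.08], [0.0, 0.0, 0.0]]
offset [[-0.0, 0.0, 29.0]] rot [[0.0, 0.0, 0.0]]
```

Call:
drive_tool:
  jaw: [0,0,0,0,0]
  offset:
    - [-10,2.2,27.7]
    - [-6.8,2.2,28.6]
    - [-3.7,2.2,29.2]
    - [-0.4,2.2,29.4]
    - [0,0,0]
  rot:
    - [0,-6.26,0.08]
    - [0,-6.26,0.08]
    - [0,-6.26,0.08]
    - [0,-6.26,0.08]
    - [0,0,0]

```text
time_s: 2.05
position: [0.5366, -0.2584, 0.2252]
tool_rot: [0.666, 0.714, -0.15, 0.154]
ft_force: [-1.1, 0.5, -0.1]
opening: 0.012
```

```bash
python3 look.py 2; python3 -c "
from h import *
s=get_state();print(abw(s['position']));plan([(C(.03,0,.092),QT),(C(.092,0,.092),QT)],step=20)"
```

```text
t 2.05 pos [ 0.5366 -0.2584  0.2252] q [ 0.6662  0.7141 -0.1503  0.1542] j [-0.33  0.33  1.7  -0.48  1.   -0.16] F [-1.1  0.5 -0.1] op 0.012
[ 0.03043789 -0.00426636  0.14784724]
offset [[0.1, 1.6, 18.6], [0.1, 1.5, 18.6], [0.1, 1.5, 18.6], [-15.5, -0.0, 0.0], [-15.5, -0.0, 0.0]] rot [[-0.13, -0.06, -0.02], [-0.13, -0.06, -0.02], [-0.13, -0.06, -0.02], [0.0, 0.0, 0.0], [0.0, 0.0, 0.0]]
offset [[-15.5, -0.0, 0.0], [-15.5, -0.0, 0.0]] rot [[0.0, 0.0, 0.0], [0.0, 0.0, 0.0]]
```

View pics/w2.png

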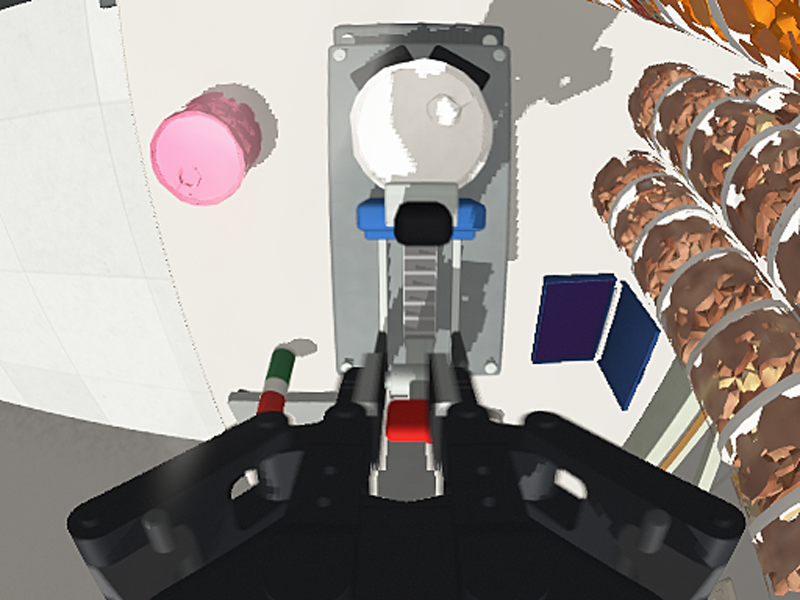

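The fingers (still closing) are in line with the red paddle at (407,420), and the lid, jaw and post look as before. Next: lower, then push up the slope.

Call:
drive_tool:
  jaw: [0,0,0,0,0]
  offset:
    - [0,4.5,0]
    - [0,0,18.6]
    - [0,0,18.6]
    - [0,0,18.6]
    - [0,0,0]
  rot:
    - [-0.4,-0.2,0]
    - [0,0,0]
    - [0,0,0]
    - [0,0,0]
    - [0,0,0]

```text
time_s: 2.6
position: [0.5479, -0.2854, 0.1804]
tool_rot: [0.667, 0.712, -0.146, 0.162]
ft_force: [-0.2, -0.0, -0.3]
opening: 0.0
```

Call:
drive_tool:
  jaw: [0,0,0,0,0]
  offset:
    - [-15,0,0]
    - [-12,0,0]
    - [-12,0,0]
    - [-12,0,0]
    - [-11,0,0]
  rot:
    - [0,0,0]
    - [0,0,0]
    - [0,0,0]
    - [0,0,0]
    - [0,0,0]

```text
time_s: 3.1
position: [0.5519, -0.3406, 0.2077]
tool_rot: [0.666, 0.713, -0.146, 0.163]
ft_force: [-0.8, -0.3, 0.1]
opening: 0.0001
```

Call:
drive_tool:
  jaw: [0]
  offset:
    - [0,0,0]
  rot:
    - [0,0,0]

```text
time_s: 3.2
position: [0.5522, -0.3412, 0.2079]
tool_rot: [0.667, 0.713, -0.146, 0.163]
ft_force: [-0.1, 0.1, -0.6]
opening: 0.0002
```

```bash
python3 look.py 3; python3 -c "
from h import *
s=get_state();print(abw(s['position']))
im,d=viewer.capture('side');cv2.imwrite('pics/sc3.png',cv2.resize(im[150:270,190:340],None,fx=5,fy=5,interpolation=cv2.INTER_CUBIC))"
```

```text
t 3.2 pos [ 0.5522 -0.3412  0.2079] q [ 0.6665  0.7125 -0.1461  0.1634] j [-0.46  0.39  1.66 -0.48  0.92 -0.26] F [-0.1  0.1 -0.6] op 0.0002
[0.09581786 0.00315383 0.09435572]
```

View pics/w3.png

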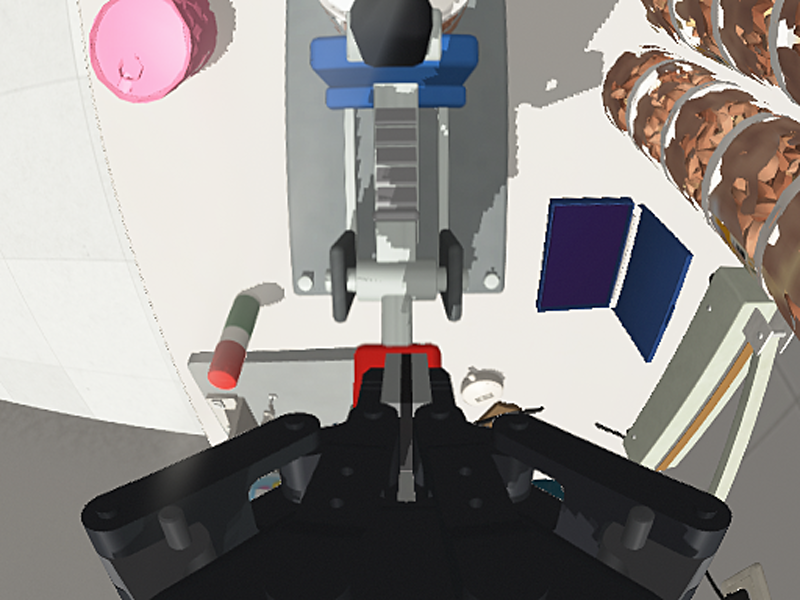

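View pics/sc3.png

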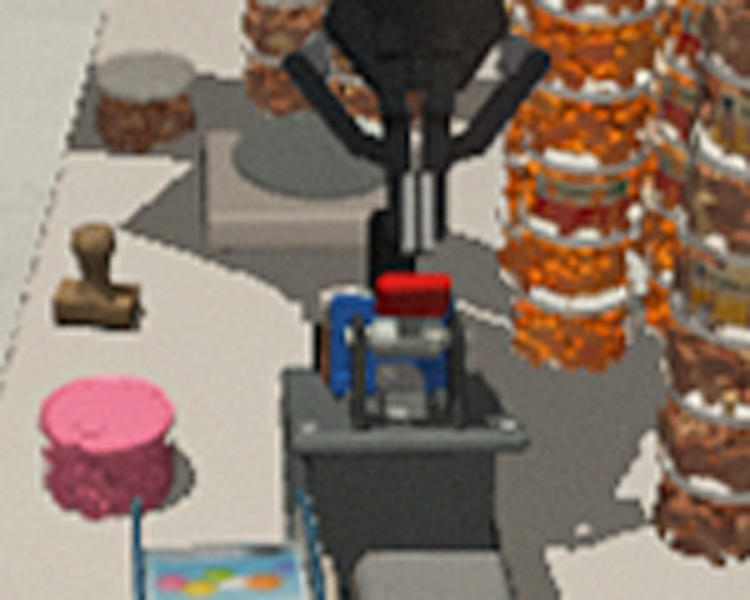

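The lever is fully over in both views: the paddle is at (397,360) in the wrist view and low at (413,295) in the side view. Next I'll take the closed fingers over the post to its can side and push the jaw back.

Call:
drive_tool:
  jaw: [0,0,0,0,0]
  offset:
    - [0,-1.5,-42]
    - [47,-1.5,0]
    - [49,0,0]
    - [50,0,0]
    - [0,0,0]
  rot:
    - [0,0,0]
    - [0,0,0]
    - [0,0,0]
    - [0,0,0]
    - [0,0,0]

```text
time_s: 3.8
position: [0.535, -0.1843, 0.1785]
tool_rot: [0.664, 0.715, -0.147, 0.159]
ft_force: [-0.5, -0.2, -0.5]
opening: -0.0001
```

```bash
python3 look.py 4; python3 -c "
from h import *
s=get_state();print(abw(s['position']));plan([(C(-.053,0,.082),QT)])"
```

```text
t 3.8 pos [ 0.535  -0.1843  0.1785] q [ 0.6643  0.7154 -0.147   0.1589] j [-0.19  0.37  1.78 -0.53  0.94  0.04] F [-0.5 -0.2 -0.5] op -0.0001
[-0.05528023 -0.00097817  0.13511433]
offset [[-1.1, 0.4, 26.6], [-1.1, 0.4, 26.6]] rot [[0.11, 0.07, 0.04], [0.11, 0.07, 0.04]]
```

View pics/w4.png

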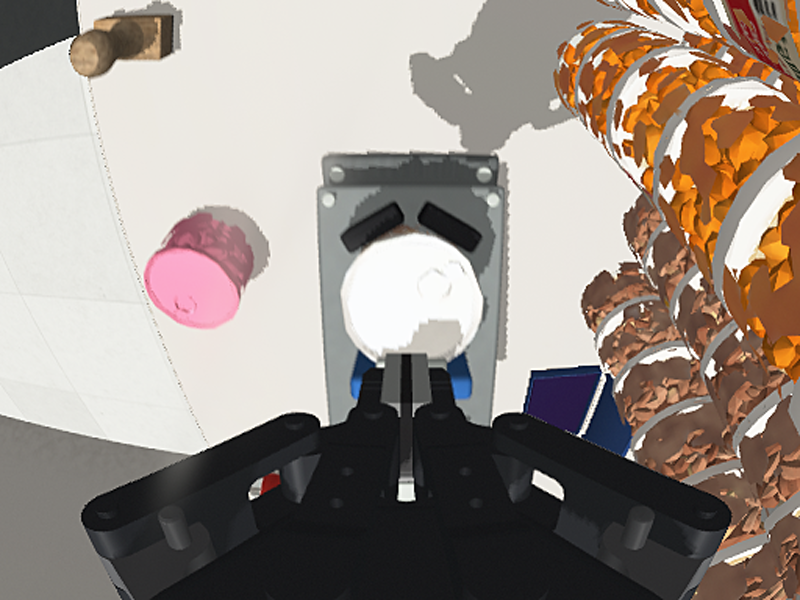

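Closed fingers are above the lid, on the can side of the post, and in line with the clamp axis. Lowering them and pushing.

Call:
drive_tool:
  jaw: [0,0,0,0,0]
  offset:
    - [0,1,27]
    - [0,0,26]
    - [-12,0,0]
    - [-10,0,0]
    - [-10,0,0]
  rot:
    - [0,0,0]
    - [0,0,0]
    - [0,0,0]
    - [0,0,0]
    - [0,0,0]

```text
time_s: 4.35
position: [0.5422, -0.2417, 0.1482]
tool_rot: [0.667, 0.713, -0.146, 0.161]
ft_force: [-1.3, 3.8, -7.0]
opening: -0.0001
```

Call:
drive_tool:
  jaw: [0,0,0]
  offset:
    - [-9,0,0]
    - [-9,0,0]
    - [-8,0,0]
  rot:
    - [0,0,0]
    - [0,0,0]
    - [0,0,0]

```text
time_s: 4.65
position: [0.5441, -0.2653, 0.1596]
tool_rot: [0.666, 0.713, -0.146, 0.162]
ft_force: [-2.5, 4.4, -4.4]
opening: 0.0002
```

```bash
python3 look.py 5; python3 -c "
from h import *
s=get_state();print(abw(s['position']))"
```

```text
t 4.65 pos [ 0.5441 -0.2653  0.1596] q [ 0.6662  0.7131 -0.1464  0.162 ] j [-0.33  0.41  1.76 -0.54  0.85 -0.06] F [-2.5  4.4 -4.4] op 0.0002
[0.0074842  0.00102225 0.08312754]
```

View pics/w5.png

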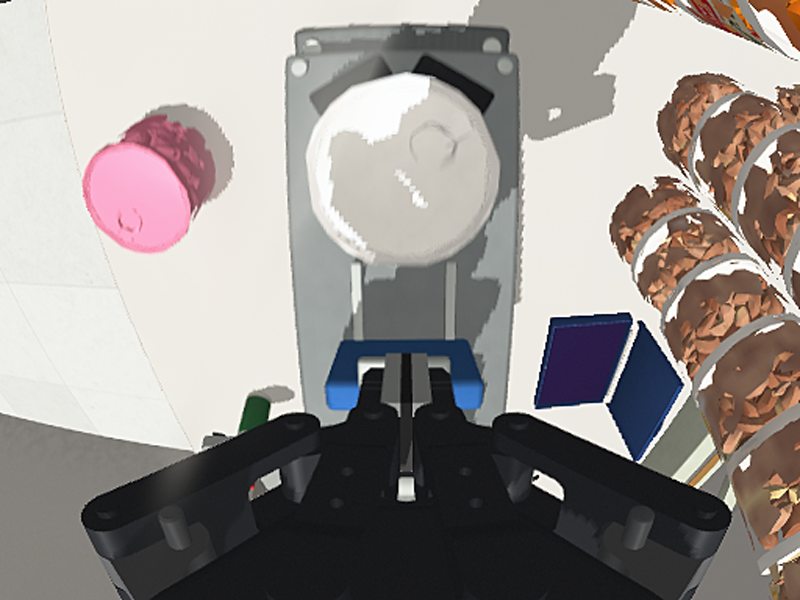

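The jaw is sliding with about 6 N along the slope. The can is fully visible in the V. I'll push on in small steps until it hits the stop.

Call:
drive_tool:
  jaw: [0,0]
  offset:
    - [-3,0,0]
    - [-2,0,0]
  rot:
    - [0,0,0]
    - [0,0,0]

```text
time_s: 4.9
position: [0.5441, -0.2656, 0.1597]
tool_rot: [0.667, 0.713, -0.144, 0.16]
ft_force: [-1.7, 28.1, -5.6]
opening: 0.0001
```

```bash
python3 -c "
from h import *
s=get_state();print(abw(s['position']),s['ft_force']@U)"
```

```text
[0.00780374 0.00091466 0.08307813] -27.864313248203224
```

Force along the slope rose to 28 N with no further travel, so the jaw is at its stop. Back off, rise, open, and go over the can.

Call:
drive_tool:
  jaw: [0,0,0,85,85]
  offset:
    - [12,0,0]
    - [0,0,-32]
    - [0,0,-30]
    - [28,-1,0]
    - [28,0,0]
  rot:
    - [0,0,0]
    - [0,0,0]
    - [0,0,0]
    - [0,0,0]
    - [0,0,0]

```text
time_s: 5.4
position: [0.541, -0.1827, 0.192]
tool_rot: [0.666, 0.712, -0.145, 0.167]
ft_force: [-0.1, -0.3, 0.1]
opening: 0.0283
```

Call:
drive_tool:
  jaw: [85,85,85,85]
  offset:
    - [0,0,0]
    - [0,0,0]
    - [0,0,0]
    - [0,0,0]
  rot:
    - [0,0,0]
    - [0,0,0]
    - [0,0,0]
    - [0,0,0]

```text
time_s: 5.8
position: [0.5384, -0.1828, 0.1891]
tool_rot: [0.666, 0.713, -0.146, 0.163]
ft_force: [-0.1, 1.0, 1.2]
opening: 0.0843
```

```bash
python3 look.py 6
python3 - <<'E'
from h import *
s=get_state();print(abw(s['position']));r=R.from_quat(s['tool_rot'])
T=r.inv().apply(np.load('pics/Pw6.npy').reshape(-1,3)-s['position'])
k=(abs(T[:,1])>.03)&(abs(T[:,1])<.065)&(T[:,2]>-.05)&(T[:,2]<.02)&(abs(T[:,0])<.03)
print('open fingers',k.sum(),np.percentile(T[k],[1,50,99],axis=0).round(4))
T5=np.load('pics/Pw5.npy').reshape(-1,3)
A=abw(np.load('pics/Pw6.npy').reshape(-1,3))
# jaw & lid
m=(abs(A[:,2]-.0445)<.003)&(abs(A[:,1])<.045)&(A[:,0]<-.02)&(A[:,0]>-.11)
from scipy.optimize import least_squares
hull=cv2.convexHull((A[m][:,:2]*1e5).astype(np.float32))[:,0]/1e5
f=least_squares(lambda q:np.hypot(hull[:,0]-q[0],hull[:,1]-q[1])-.0348,[-.06,0],loss='soft_l1',f_scale=.001);print('lid',m.sum(),f.x,abs(f.fun).mean())
k=(A[:,2]>.048)&(A[:,2]<.1)&(abs(A[:,1])<.03)
for lo in np.arange(-.04,.12,.01):
    q=A[k&(A[:,0]>lo)&(A[:,0]<lo+.01)]
    if len(q)>5: print(round(lo,2),len(q),np.percentile(q[:,2],[5,50,95]).round(3))
plan([(C(f.x[0],f.x[1],.06),QT),(C(f.x[0],f.x[1],.024),QT)],step=30)
E
```

```text
t 5.8 pos [ 0.5384 -0.1828  0.1891] q [ 0.6663  0.7128 -0.1461  0.1632] j [-0.19  0.35  1.77 -0.53  0.96  0.04] F [-0.1  1.   1.2] op 0.0843
[-0.05514106  0.00090306  0.14465622]
open fingers 4746 [[-0.0113 -0.0612 -0.0498]
 [ 0.0063  0.0416 -0.0283]
 [ 0.0125  0.0617 -0.0039]]
lid 5816 [-6.10434046e-02 -2.14530338e-05] 0.0006260834304599119
0.0 9 [0.05  0.051 0.052]
0.01 1003 [0.05  0.057 0.09 ]
0.02 1017 [0.051 0.069 0.096]
0.03 155 [0.051 0.053 0.096]
0.05 33 [0.048 0.05  0.052]
0.06 95 [0.049 0.051 0.052]
0.07 44 [0.049 0.051 0.052]
offset [[2.1, -0.5, 28.2], [2.1, -0.4, 28.2], [2.0, -0.4, 28.2], [0.0, 0.0, 18.0], [0.0, 0.0, 18.0]] rot [[0.13, 0.09, -0.11], [0.13, 0.09, -0.11], [0.13, 0.09, -0.11], [0.0, 0.0, 0.0], [0.0, 0.0, 0.0]]
```

View pics/w6.png

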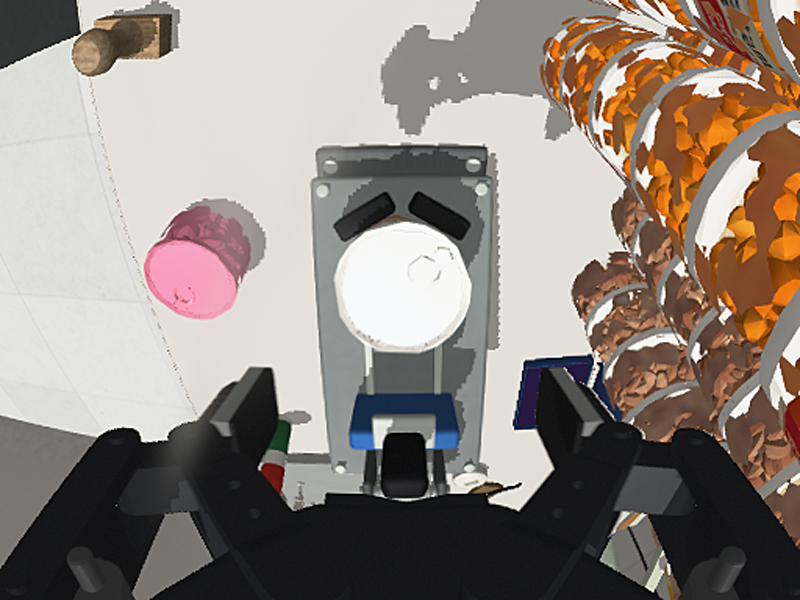

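Fingers are open and straddling, the jaw is back with about 30 mm of clear bed behind the can, and the lid centre is at (a,b)=(−61.0, 0) mm, matching the first fit. With the fingers open, depth puts the tips about 3 mm behind the TCP, so the descent target is TCP w = 11 mm.

Call:
drive_tool:
  jaw: [85,85,85,85]
  offset:
    - [2,-0.9,28]
    - [2,0,28]
    - [2,0,28]
    - [0,0,0]
  rot:
    - [0.1,0.1,-0.1]
    - [0.1,0.1,-0.1]
    - [0.1,0.1,-0.1]
    - [0,0,0]

```text
time_s: 6.25
position: [0.5372, -0.2128, 0.1068]
tool_rot: [0.665, 0.715, -0.148, 0.156]
ft_force: [-0.2, -0.7, 0.7]
opening: 0.0849
```

```bash
python3 look.py 7
python3 - <<'E'
from h import *
s=get_state();print(abw(s['position']))
plan([(C(-.061,0,.011),QT)],step=20)
E
```

```text
t 6.25 pos [ 0.5372 -0.2128  0.1068] q [ 0.6654  0.7149 -0.1483  0.1559] j [-0.25  0.48  1.83 -0.6   0.79  0.1 ] F [-0.2 -0.7  0.7] op 0.0849
[-0.0621732  -0.00137366  0.0591732 ]
offset [[-0.4, 0.5, 16.1], [-0.4, 0.5, 16.1], [-0.4, 0.5, 16.1]] rot [[-0.05, -0.04, 0.01], [-0.05, -0.04, 0.01], [-0.05, -0.04, 0.01]]
```

View pics/w7.png

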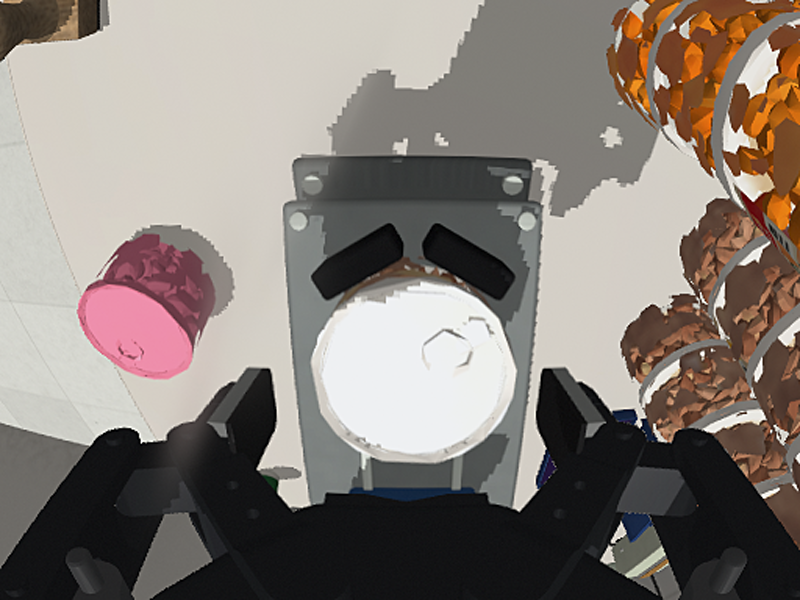

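The can is centred between the fingers, with similar gaps either side. Descending.

Call:
drive_tool:
  jaw: [85,85,85,85]
  offset:
    - [-0.4,0.9,17]
    - [-0.4,0,17]
    - [0,0,14]
    - [0,0,0]
  rot:
    - [0,0,0]
    - [0,0,0]
    - [0,0,0]
    - [0,0,0]

```text
time_s: 6.7
position: [0.5414, -0.2331, 0.066]
tool_rot: [0.665, 0.715, -0.147, 0.158]
ft_force: [-0.4, -0.0, 0.7]
opening: 0.0848
```

```bash
python3 look.py 8
python3 - <<'E'
from h import *
s=get_state();print(abw(s['position']))
E
```

```text
t 6.7 pos [ 0.5414 -0.2331  0.066 ] q [ 0.6651  0.7149 -0.1472  0.1579] j [-0.28  0.55  1.84 -0.66  0.7   0.15] F [-0.4 -0.   0.7] op 0.0848
[-0.06126579  0.00072368  0.01258857]
```

View pics/w8.png

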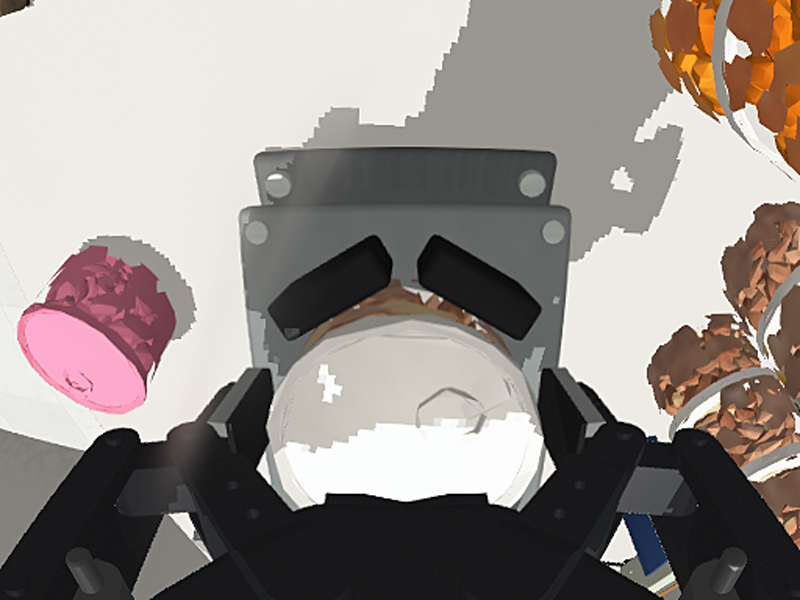

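The fingers are either side of the can, clear of the V arms. Closing.

Call:
drive_tool:
  jaw: [55,55,55,55]
  offset:
    - [0,0,0]
    - [0,0,0]
    - [0,0,0]
    - [0,0,0]
  rot:
    - [0,0,0]
    - [0,0,0]
    - [0,0,0]
    - [0,0,0]

```text
time_s: 7.15
position: [0.5418, -0.2326, 0.0677]
tool_rot: [0.665, 0.715, -0.147, 0.159]
ft_force: [-2.1, 1.0, 5.7]
opening: 0.0688
```

Call:
drive_tool:
  jaw: [55,55,55]
  offset:
    - [0,0,0]
    - [0,0,-5]
    - [0,0,0]
  rot:
    - [0,0,0]
    - [0,0,0]
    - [0,0,0]

```text
time_s: 7.45
position: [0.5414, -0.2305, 0.0718]
tool_rot: [0.665, 0.715, -0.147, 0.159]
ft_force: [-1.0, -1.7, 2.1]
opening: 0.0686
```

```bash
python3 look.py 9
python3 - <<'E'
from h import *
s=get_state();print(abw(s['position']))
E
```

```text
t 7.45 pos [ 0.5414 -0.2305  0.0718] q [ 0.6649  0.715  -0.147   0.1585] j [-0.28  0.54  1.84 -0.65  0.71  0.14] F [-1.  -1.7  2.1] op 0.0686
[-0.06115528  0.0007833   0.01809034]
```

View pics/w9.png

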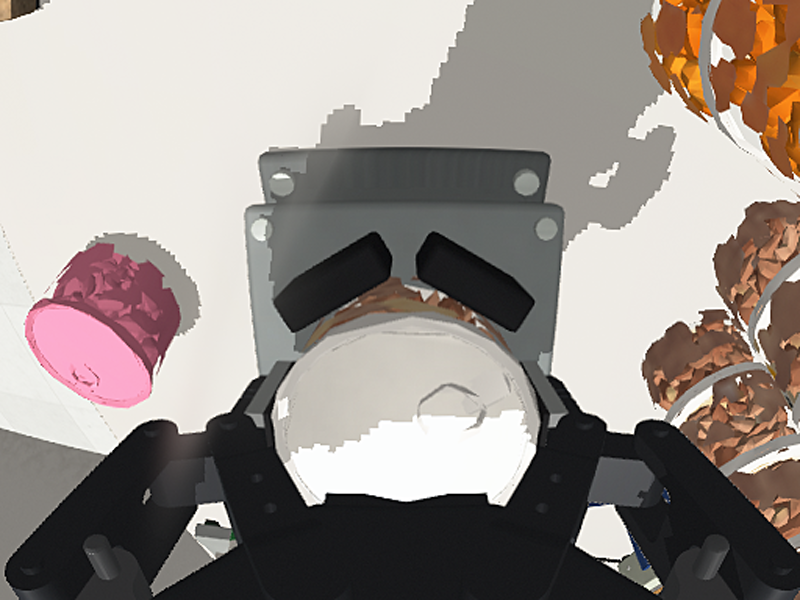

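Run:
```python
from h import *
from scipy.optimize import least_squares
for n in ['Ptop','Pside','Pw1']:
    X=np.load(f'pics/{n}.npy').reshape(-1,3);m=(abs(X[:,0]-.487)<.09)&(abs(X[:,1]-.036)<.09)&(X[:,2]>.041)&(X[:,2]<.052)
    Y=X[m];print(n,len(Y),np.median(Y[:,2]))
    hull=cv2.convexHull((Y[:,:2]*1e5).astype(np.float32))[:,0]/1e5
    f=least_squares(lambda q:np.hypot(hull[:,0]-q[0],hull[:,1]-q[1])-.055,[.487,.036],loss='soft_l1',f_scale=.001);print(f.x,abs(f.fun).mean())
    b=(abs(X[:,0]-.487)<.09)&(abs(X[:,1]-.036)<.09)&(X[:,2]>.012)&(X[:,2]<.06)
    if b.sum(): print(cv2.minAreaRect((X[b][:,:2]*1000).astype(np.float32)))
# nearest tall obstacles to pan and path
X=np.load('pics/Pw1.npy').reshape(-1,3);X=np.r_[X,np.load('pics/Ptop.npy').reshape(-1,3)];k=(X[:,2]>.06)&(X[:,0]>.45)&(X[:,0]<.75)
for lo in np.arange(-.34,.16,.04):
    q=X[k&(X[:,1]>lo)&(X[:,1]<lo+.04)&(X[:,0]>.575)]
    if len(q): print(round(lo,2),len(q),np.percentile(q[:,0],1).round(3))
s=get_state();p=np.array(s['position'])
plan([(p+.05*W,QT),(p+.1*W+np.array([-.04,0.02,.0]),QV),([.488,.036,.17],QV)],step=45)
```

```text
Ptop 834 0.04489056854253726
[0.49151748 0.04258537] 0.0037826818935424913
((476.1314697265625, 56.135597229003906), (142.93060302734375, 151.72157287597656), 5.283819198608398)
Pside 392 0.04303991474187463
[0.49187284 0.0381352 ] 0.005044577556339532
((478.5303039550781, 52.58284378051758), (143.49440002441406, 158.06898498535156), 6.070747375488281)
Pw1 888 0.04471937933571585
[0.49516277 0.04070779] 0.0003018123337485715
((489.5773620605469, -0.0999755859375), (133.20135498046875, 43.76695251464844), 3.321326494216919)
-0.34 946 0.575
-0.3 4641 0.579
-0.26 8016 0.576
-0.22 16703 0.575
-0.18 3243 0.63
-0.14 12701 0.614
-0.1 8135 0.617
-0.06 3417 0.607
-0.02 760 0.61
0.02 1476 0.619
0.06 852 0.619
0.1 522 0.704
0.14 1143 0.639
offset [[0.0, 0.0, -25.0], [0.0, 0.0, -25.0], [5.2, -9.6, -14.9], [6.8, -9.6, -14.3], [8.3, -9.6, -13.4]] rot [[0.03, -0.02, 0.02], [0.03, -0.02, 0.02], [0.0, 6.25, 0.0], [0.0, 6.25, 0.0], [0.0, 6.25, 0.0]]
offset [[9.7, -9.6, -12.5], [40.9, 0.8, -1.5], [40.9, 0.8, -1.5], [40.9, 0.8, -1.5], [40.9, 0.8, -1.5]] rot [[0.0, 6.25, 0.0], [0.0, 0.0, 0.0], [0.0, 0.0, 0.0], [0.0, 0.0, 0.0], [0.0, 0.0, 0.0]]
offset [[40.9, 0.8, -1.5]] rot [[0.0, 0.0, 0.0]]
```

Gripped at 68.6 mm and lifting. I'll carry it toward the pan and re-measure the pan from closer.

Call:
drive_tool:
  jaw: [55,55,55,55,55]
  offset:
    - [0,0,-12]
    - [0,0,-22]
    - [0,-3,-25]
    - [5,-12,-15]
    - [7,-12,-15]
  rot:
    - [0,0,0]
    - [0,0,0]
    - [0,0,0]
    - [0,6.2,0]
    - [0,6.2,0]

```text
time_s: 8.0
position: [0.512, -0.183, 0.1492]
tool_rot: [0.676, 0.729, -0.071, 0.079]
ft_force: [-0.5, -0.5, -1.6]
opening: 0.0691
```

Call:
drive_tool:
  jaw: [55,55,55,55,55]
  offset:
    - [10,-12,-14]
    - [14,-10,-14]
    - [30,0,-2]
    - [30,0,0]
    - [0,0,0]
  rot:
    - [0,6.2,0]
    - [0,6.2,0]
    - [0,0,0]
    - [0,0,0]
    - [0,0,0]

```text
time_s: 8.5
position: [0.4818, -0.096, 0.1741]
tool_rot: [0.68, 0.733, 0.0, 0.0]
ft_force: [0.3, -0.9, -0.7]
opening: 0.0686
```

```bash
python3 look.py 10
```

```text
t 8.5 pos [ 0.4818 -0.096   0.1741] q [6.803e-01 7.329e-01 2.000e-04 3.000e-04] j [-0.34  0.28  1.82  0.    1.04 -0.41] F [ 0.3 -0.9 -0.7] op 0.0686
```

View pics/w10.png

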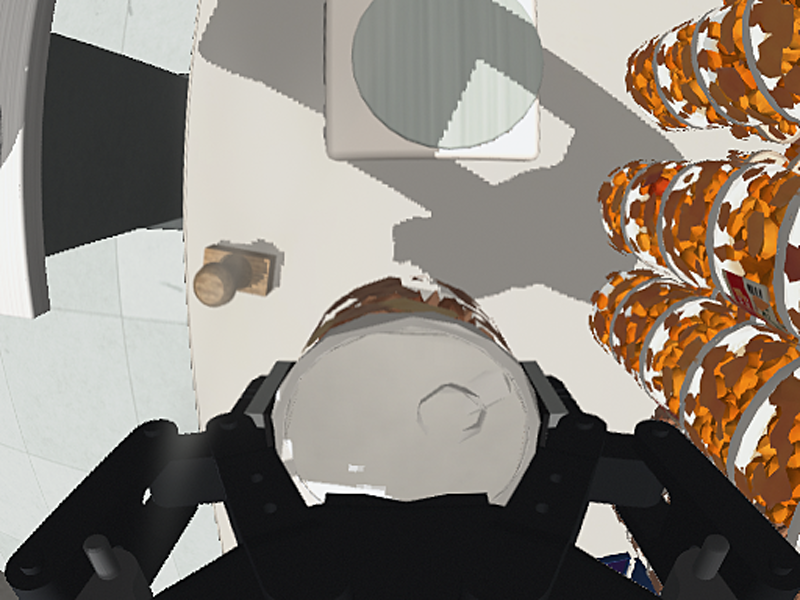

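The can hangs level in the grip. The pan (450,60) is mostly visible, and the stamp (235,275) is well clear. I'll fit the pan and the can in hand.

```bash
cat > pan.py <<'E'
from h import *
import sys
from scipy.optimize import least_squares
P=np.load(f'pics/Pw{sys.argv[1]}.npy');s=get_state()
X=P.reshape(-1,3)
reg=(X[:,0]>.38)&(X[:,0]<.6)&(X[:,1]>-.06)&(X[:,1]<.115)
print('z hist',np.histogram(X[reg][:,2],bins=np.arange(.02,.06,.002)))
m=(reg&(abs(X[:,2]-.0445)<.003)).reshape(P.shape[:2]).astype(np.uint8)
n,l=cv2.connectedComponents(cv2.morphologyEx(m,cv2.MORPH_OPEN,np.ones((3,3),np.uint8)));k=np.bincount(l[l>0]).argmax()
Y=P[l==k];print(len(Y),np.median(Y[:,2]),Y.min(0),Y.max(0))
hull=cv2.convexHull((Y[:,:2]*1e5).astype(np.float32))[:,0]/1e5
hull=hull[hull[:,1]<Y[:,1].max()-.01]
f=least_squares(lambda q:np.hypot(hull[:,0]-q[0],hull[:,1]-q[1])-.0548,[.487,.036],loss='soft_l1',f_scale=.001);print('pan',f.x,abs(f.fun).mean(),len(hull))
f=least_squares(lambda q:np.hypot(hull[:,0]-q[0],hull[:,1]-q[1])-q[2],[.487,.036,.055],loss='soft_l1',f_scale=.001);print('pan free r',f.x)
T=R.from_quat(s['tool_rot']).inv().apply(X-s['position'])
k=(abs(T[:,2]+.0315)<.006)&(abs(T[:,0])<.04)&(abs(T[:,1])<.034)
print('lid in tool z',k.sum(),np.median(T[k][:,2]))
q=T[k];A=np.c_[q[:,:2],np.ones(len(q))];c=np.linalg.lstsq(A,q[:,2],rcond=None)[0];print('lid tilt',c)
far=q[q[:,0]>.0]; print('lid max x',np.percentile(far[abs(far[:,1])<.006][:,0],98),'y',np.percentile(q[:,1],[.5,99.5]))
E
python3 pan.py 10
```

```text
z hist (array([  21,   35,  139,  201,  993, 2616,  198,    0,    0,    3,   13,
       1419, 7774,  538,    0,    0,    0,    0,    0]), array([0.02 , 0.022, 0.024, 0.026, 0.028, 0.03 , 0.032, 0.034, 0.036,
       0.038, 0.04 , 0.042, 0.044, 0.046, 0.048, 0.05 , 0.052, 0.054,
       0.056, 0.058]))
9714 0.04479588988042729 [ 0.44072621 -0.01368713  0.04159413] [0.54976698 0.07985298 0.04739276]
pan [0.49517081 0.04090879] 0.00022106623519223641 37
pan free r [0.49519057 0.04072132 0.05461606]
lid in tool z 16980 -0.030977660381606768
lid tilt [ 7.44544511e-05  1.63303635e-03 -3.10079856e-02]
lid max x 0.036782029456094274 y [-0.03325046  0.03348611]
```

```bash
python3 -c "
from h import *
plan([(np.array([.495,.040,.15]),QV),([.495,.040,.085],QV)],step=40)"
```

```text
offset [[34.0, 5.7, 6.0], [34.0, 5.7, 6.0], [34.0, 5.6, 6.0], [34.0, 5.6, 6.0], [0.0, 0.0, 32.5]] rot [[0.02, 0.02, 0.05], [0.02, 0.02, 0.05], [0.02, 0.02, 0.05], [0.02, 0.02, 0.05], [0.0, 0.0, 0.0]]
offset [[0.0, 0.0, 32.5]] rot [[0.0, 0.0, 0.0]]
```

Call:
drive_tool:
  jaw: [55,55,55,55,55]
  offset:
    - [34,5.7,6]
    - [34,5.7,6]
    - [34,5.6,6]
    - [34,5.6,6]
    - [0,0,0]
  rot:
    - [0,0,0]
    - [0,0,0]
    - [0,0,0.1]
    - [0,0,0.1]
    - [0,0,0]

```text
time_s: 9.05
position: [0.4956, 0.0414, 0.1489]
tool_rot: [0.681, 0.732, -0.0, 0.0]
ft_force: [-0.6, -0.8, -1.8]
opening: 0.0685
```

Call:
drive_tool:
  jaw: [55,55,55,55]
  offset:
    - [0,0,22]
    - [0,0,22]
    - [0,0,20]
    - [0,0,0]
  rot:
    - [0,0,0]
    - [0,0,0]
    - [0,0,0]
    - [0,0,0]

```text
time_s: 9.45
position: [0.4942, 0.0374, 0.0835]
tool_rot: [0.682, 0.731, -0.002, -0.0]
ft_force: [-1.4, -0.3, -1.3]
opening: 0.0688
```

```bash
python3 look.py 11; python3 -c "
from h import *
plan([(np.array([.495,.040,.064]),QV)],step=40)"
```

```text
t 9.45 pos [0.4942 0.0374 0.0835] q [ 6.822e-01  7.312e-01 -1.900e-03 -4.000e-04] j [-0.06  0.42  1.9  -0.    0.82 -0.13] F [-1.4 -0.3 -1.3] op 0.0688
offset [[2.6, 0.2, 20.7]] rot [[-0.09, 0.12, -0.14]]
```

View pics/w11.png

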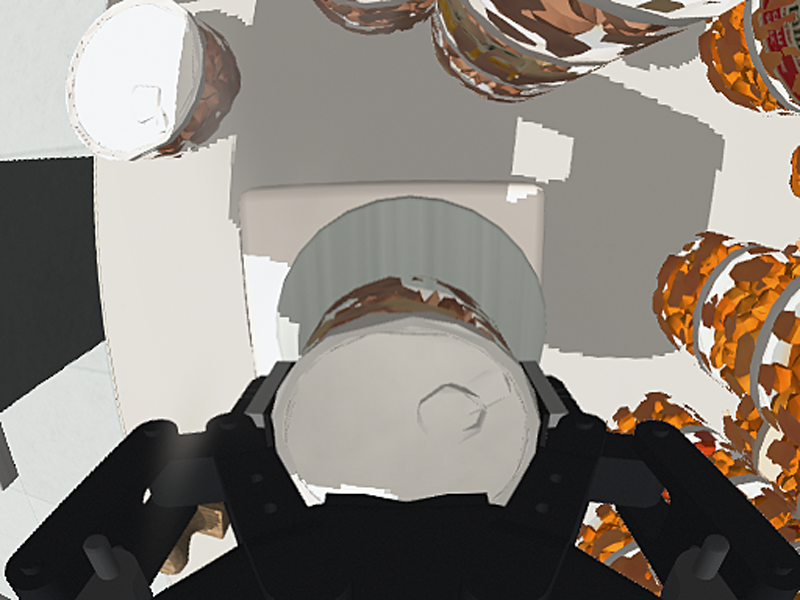

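The can is above the pan (arc top at (412,197)); the other can (150,80) is clear of the gripper. I'll re-fit the pan and can from this view.

```bash
python3 pan.py 11
python3 - <<'E'
from h import *
from scipy.optimize import least_squares
X=np.load('pics/Pw11.npy').reshape(-1,3);s=get_state()
T=R.from_quat(s['tool_rot']).inv().apply(X-s['position'])
k=(abs(T[:,2]+.031)<.002)&(abs(T[:,0])<.045)&(abs(T[:,1])<.04)
h=cv2.convexHull((T[k][:,:2]*1e5).astype(np.float32))[:,0]/1e5;h=h[h[:,0]>0.01]
f=least_squares(lambda q:np.hypot(h[:,0]-q[0],h[:,1])-.0348,[0],loss='soft_l1',f_scale=.001);print('lid x offset in tool',f.x,abs(f.fun).mean())
E
```

```text
z hist (array([  25,   34,  245,  347, 1619, 4476,  196,    0,    0,    2,    9,
        976, 8671,  396,    0,    0,    0,    0,    0]), array([0.02 , 0.022, 0.024, 0.026, 0.028, 0.03 , 0.032, 0.034, 0.036,
       0.038, 0.04 , 0.042, 0.044, 0.046, 0.048, 0.05 , 0.052, 0.054,
       0.056, 0.058]))
9723 0.044862565086072614 [0.44097927 0.02664643 0.04154635] [0.55001273 0.09541384 0.04725786]
pan [0.4956361  0.04105744] 0.0002472701896871257 22
pan free r [0.49560279 0.0417224  0.05437382]
lid in tool z 16979 -0.029838839650286685
lid tilt [ 0.00096069  0.00206272 -0.02987477]
lid max x 0.03545896997231502 y [-0.03318964  0.03337113]
lid x offset in tool [0.00137064] 0.0013957133122494626
```

Call:
drive_tool:
  jaw: [55,55,55,55,55]
  offset:
    - [2.5,1.4,8]
    - [0,0,8]
    - [0,0,3]
    - [0,0,0]
    - [0,0,0]
  rot:
    - [0,0,0]
    - [0,0,0]
    - [0,0,0]
    - [0,0,0]
    - [0,0,0]

```text
time_s: 10.0
position: [0.4969, 0.0406, 0.0664]
tool_rot: [0.682, 0.731, -0.001, 0.001]
ft_force: [0.6, 0.2, -0.9]
opening: 0.0685
```

```bash
python3 -c "
from h import *
st();plan([(np.array([.4954,.040,.0595]),QV)],step=40)"
```

```text
t 10.0 pos [0.4969 0.0406 0.0664] q [ 6.822e-01  7.312e-01 -5.000e-04  1.100e-03] j [-0.06  0.46  1.91 -0.    0.78 -0.12] F [ 0.6  0.2 -0.9] op 0.0685
offset [[-0.5, -1.5, 6.9]] rot [[0.04, 0.14, -0.13]]
```

Call:
drive_tool:
  jaw: [55,55,55]
  offset:
    - [-0.3,-1,2]
    - [0,0,2]
    - [0,0,0]
  rot:
    - [0,0,0]
    - [0,0,0]
    - [0,0,0]

```text
time_s: 10.3
position: [0.4956, 0.0402, 0.0621]
tool_rot: [0.682, 0.731, -0.001, 0.001]
ft_force: [-0.4, 0.1, -1.1]
opening: 0.0688
```

Call:
drive_tool:
  jaw: [55,55]
  offset:
    - [0,0,1]
    - [0,0,0]
  rot:
    - [0,0,0]
    - [0,0,0]

```text
time_s: 10.5
position: [0.4958, 0.0402, 0.0612]
tool_rot: [0.682, 0.731, -0.001, 0.001]
ft_force: [-0.2, 0.2, -1.1]
opening: 0.069
```

Call:
drive_tool:
  jaw: [55,55]
  offset:
    - [0,0,1]
    - [0,0,0]
  rot:
    - [0,0,0]
    - [0,0,0]

```text
time_s: 10.7
position: [0.4958, 0.0402, 0.0602]
tool_rot: [0.682, 0.731, -0.001, 0.001]
ft_force: [0.1, 0.3, -1.1]
opening: 0.0689
```

Call:
drive_tool:
  jaw: [55,55]
  offset:
    - [0,0,0.7]
    - [0,0,0]
  rot:
    - [0,0,0]
    - [0,0,0]

```text
time_s: 10.9
position: [0.4958, 0.0402, 0.0595]
tool_rot: [0.682, 0.731, -0.001, 0.001]
ft_force: [0.2, -0.2, -1.2]
opening: 0.0683
```

Call:
drive_tool:
  jaw: [55,55]
  offset:
    - [0,0,0.6]
    - [0,0,0]
  rot:
    - [0,0,0]
    - [0,0,0]

```text
time_s: 11.1
position: [0.4958, 0.0402, 0.0589]
tool_rot: [0.682, 0.731, -0.001, 0.001]
ft_force: [0.1, 1.2, -1.9]
opening: 0.0685
```

Call:
drive_tool:
  jaw: [55,55]
  offset:
    - [0,0,0.6]
    - [0,0,0]
  rot:
    - [0,0,0]
    - [0,0,0]

```text
time_s: 11.3
position: [0.4958, 0.0402, 0.0584]
tool_rot: [0.682, 0.731, -0.001, 0.001]
ft_force: [-0.0, 0.3, -0.5]
opening: 0.0684
```

Call:
drive_tool:
  jaw: [55,55]
  offset:
    - [0,0,0.6]
    - [0,0,0]
  rot:
    - [0,0,0]
    - [0,0,0]

```text
time_s: 11.5
position: [0.4959, 0.0401, 0.0583]
tool_rot: [0.682, 0.731, -0.001, 0.001]
ft_force: [-2.3, -0.9, 5.8]
opening: 0.0686
```

Contact at TCP z = 58.3 mm, with only about 6 N. Opening.

Call:
drive_tool:
  jaw: [72,78,85,85,85]
  offset:
    - [0,0,0]
    - [0,0,0]
    - [0,0,0]
    - [0,0,0]
    - [0,0,0]
  rot:
    - [0,0,0]
    - [0,0,0]
    - [0,0,0]
    - [0,0,0]
    - [0,0,0]

```text
time_s: 12.0
position: [0.4958, 0.0402, 0.0577]
tool_rot: [0.682, 0.731, -0.001, 0.001]
ft_force: [-0.3, -0.4, -0.7]
opening: 0.085
```

```bash
python3 look.py 12
```

```text
t 12.0 pos [0.4958 0.0402 0.0577] q [ 6.822e-01  7.311e-01 -6.000e-04  1.000e-03] j [-0.06  0.47  1.92 -0.    0.76 -0.12] F [-0.3 -0.4 -0.7] op 0.085
```

View pics/w12.png

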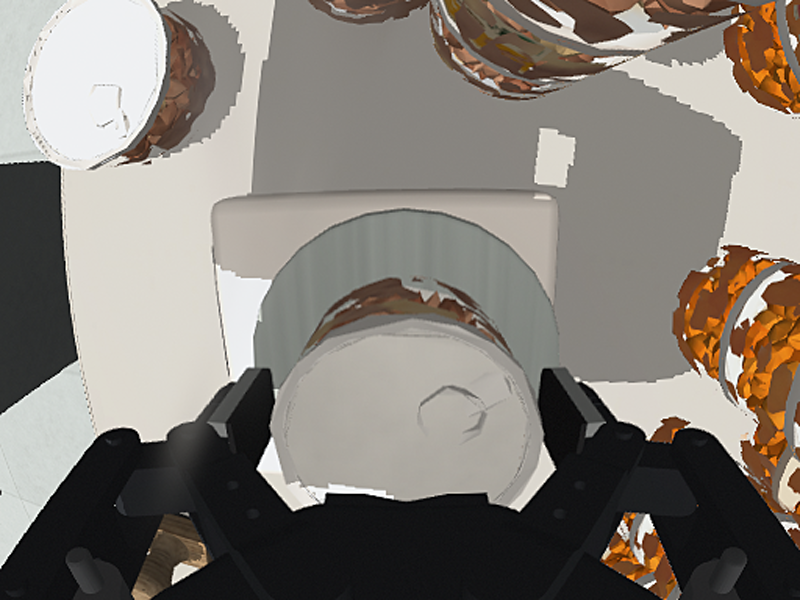

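The can stands free on the pan, with a gap on both fingers. Rise straight up.

Call:
drive_tool:
  jaw: [85,85,85,85,85]
  offset:
    - [0,0,-10]
    - [0,0,-25]
    - [0,0,-40]
    - [0,0,-45]
    - [0,0,-45]
  rot:
    - [0,0,0]
    - [0,0,0]
    - [0,0,0]
    - [0,0,0]
    - [0,0,0]

```text
time_s: 12.55
position: [0.4951, 0.0406, 0.225]
tool_rot: [0.682, 0.731, -0.001, 0.001]
ft_force: [1.2, 0.9, -0.2]
opening: 0.0852
```

Call:
drive_tool:
  jaw: [85,85,85,85]
  offset:
    - [-30,0,-20]
    - [-45,0,0]
    - [-35,0,0]
    - [0,0,0]
  rot:
    - [0,0,0]
    - [0,0,0]
    - [0,0,0]
    - [0,0,0]

```text
time_s: 12.95
position: [0.504, -0.0728, 0.2443]
tool_rot: [0.683, 0.73, -0.001, 0.003]
ft_force: [0.1, 0.1, -0.8]
opening: 0.0849
```

```bash
python3 look.py 13
python3 - <<'E'
from h import *
im,d=viewer.capture('side');cv2.imwrite('pics/sc13.png',cv2.resize(im[150:270,190:340],None,fx=5,fy=5,interpolation=cv2.INTER_CUBIC))
X=np.load('pics/Pw13.npy').reshape(-1,3)
from scipy.optimize import least_squares
k=(abs(X[:,2]-.089)<.004)&(abs(X[:,0]-.495)<.05)&(abs(X[:,1]-.04)<.05)
h=cv2.convexHull((X[k][:,:2]*1e5).astype(np.float32))[:,0]/1e5
f=least_squares(lambda q:np.hypot(h[:,0]-q[0],h[:,1]-q[1])-.0348,[.495,.04],loss='soft_l1',f_scale=.001);print('lid',k.sum(),np.median(X[k][:,2]),f.x,abs(f.fun).mean())
q=X[k];print(np.linalg.lstsq(np.c_[q[:,:2]-.2,np.ones(len(q))],q[:,2],rcond=None)[0])
E
python3 pan.py 13 | grep pan
```

```text
t 12.95 pos [ 0.504  -0.0728  0.2443] q [ 6.835e-01  7.300e-01 -7.000e-04  2.600e-03] j [-0.28  0.22  1.7  -0.    1.21 -0.34] F [ 0.1  0.1 -0.8] op 0.0849
lid 4198 0.08931921791447506 [0.49551622 0.03964804] 0.000733436069252447
[-0.00102586  0.00034978  0.08970372]
pan [0.49516884 0.04085615] 0.0002800276320976366 40
pan free r [0.49520626 0.04077718 0.0545922 ]
  return _methods._mean(a, axis=axis, dtype=dtype,
  ret = ret.dtype.type(ret / rcount)
Traceback (most recent call last):
  File "pan.py", line 19, in <module>
    far=q[q[:,0]>.0]; print('lid max x',np.percentile(far[abs(far[:,1])<.006][:,0],98),'y',np.percentile(q[:,1],[.5,99.5]))
                                        ~~~~~~~~~~~~~^^^^^^^^^^^^^^^^^^^^^^^^^^^^^^^^^
IndexError: index -1 is out of bounds for axis 0 with size 0
```

View pics/w13.png

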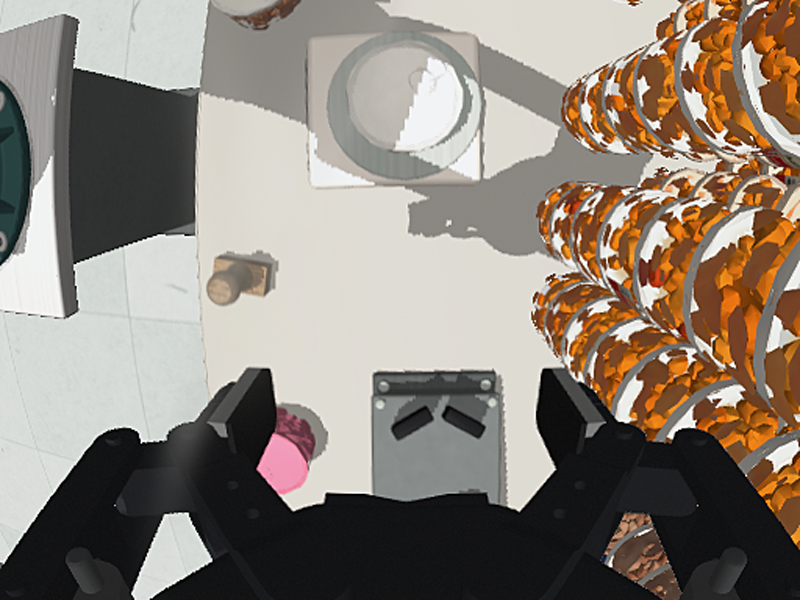

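View pics/sc13.png

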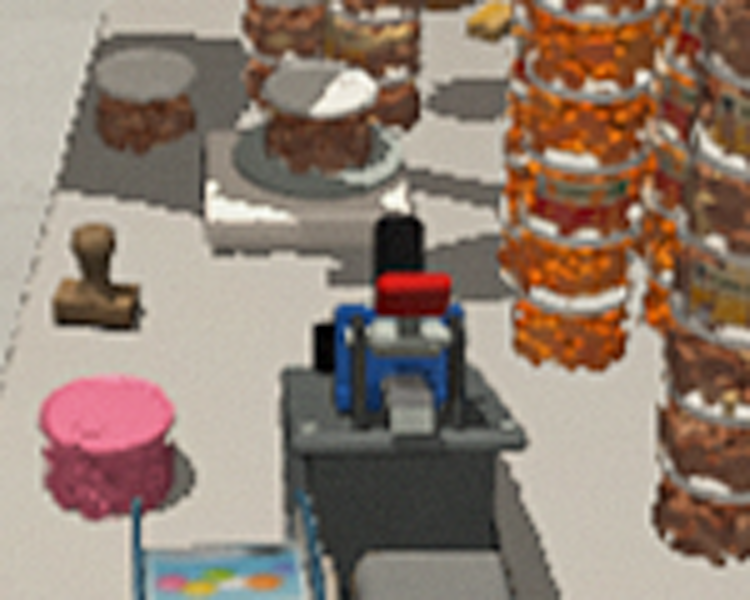

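The can stands upright and level on the pan, about 1.3 mm off centre. The lever is over, the jaw is back, the V is empty, and the stamp and both other cans look unmoved. Handing in.

```bash
python3 -c "
from h import *
arm.sign_off();st()"
```

```text
the job is handed in; nothing more can be done
the job is handed in; nothing more can be done
```

The nut can is standing upright in the middle of the scale's pan, and I handed the job in at about 13 s of the 61 s allowed.

**What I did:** I pushed the red lever over to its released side with closed fingers. I then pushed the jaw up the slope by its post, from the can's side. It slid with about 6 N and stopped dead at 28 N, so I took that as its stop. I gripped the can square to the bed, lifted it along w, levelled it, and lowered it in small steps. It touched the pan at about 6 N, and I opened the fingers and moved clear.

**Last checks:**

| Check | Result |
|---|---|
| Can centre against pan centre | about 1.3 mm apart, (0.4955, 0.0396) against (0.4952, 0.0409) |
| Lid | level; height 89.3 mm, against 89 mm expected |
| Pawl lever | still over on its released side in the side view |
| Jaw | still back in the side view |
| Stamp, other can, pink can | look unmoved |
| Glue stick | not in the last two pictures; it last showed in its place before the lift |

**Disagreements:**
- **Pan position:** early estimates from the fixed cameras were up to about 5 mm off because they picked up neighbouring objects. I used the wrist camera's fits instead, which agreed to within 1 mm.
- **Failed script:** part of my last pan check stopped with an error, because the can was no longer in the gripper for it to measure. The pan result had already printed by then.

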